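# Hold a heat-sink bracket in the measuring corner for its picture

### The arm

A 6-joint arm with a two-finger parallel gripper is mounted at the origin on the work surface. World frame = base frame: x ahead of the robot, y to its left, z up, the work surface at z = 0. Lengths are in m, angles in rad, forces in N, time in s.
With the tool pointing down it reaches from about 0.275 to 1 m from the base axis. Payload 8.4 kg.
Tool frame: the origin (TCP) lies on the centre line of the jaws, within the pads' length; the fingertips stand 14 mm ahead of it and the grasp point (between the pads) lies 5 mm behind it (nose_length is the z of the fingertips in the tool frame, in m); z points along the fingers, y is the direction in which the jaws open and shut (so a half turn about z gives the same grasp; the last joint's range is limited). The gripper opens to 85 mm and grips with 20 to 120 N. Pads are 22 mm wide; open, the fingers measure 114 mm over their backs; the gripper's body (76 mm by 85 mm) begins 54 mm behind the grasp point. The pads swing forward as they close: fully open they stand 13 mm farther back than shut.
Start: joints at [-1.203, 0.353, 1.633, -0, 1.155, -0.002], TCP at [0.226, -0.583, 0.245] pointing down, gripper open.
Joint ranges: [-2.63, 2.63], [-0.92, 2.1], [0.06, 2.66], [-1.3, 4.44], [0, 2.69], [-3.02, 3.02]. Speed limits (rad/s): [2.22, 2.22, 2.79, 3.14, 3.14, 3.14].

### API

Orientations are given as a unit quaternion [w, x, y, z].
In Python, from bench import observe, snapshot, sign_off, nose_length gives the robot as it stands.
- The arm moves only by the tool drive_tool, never from a script. Its argument "increments" is a list of rows, each an object with "translation": the shift along the tool's x, y, z in mm, a list of three; "yaw": the turn about the tool's z in degrees. A call has exactly 10 rows; each row is the pose to reach, as a shift and turn from the pose measured when the call began, along the tool's axes at that moment; what a row does not reach only later rows make up. A row lasts 1/8 s, in which the tool goes at most 62.5 mm and 10.7 degrees, less where a joint would pass 70% of its speed; a pose out of reach is approached as far as the arm can. A call with a gripper value outside its range is refused whole. "fingers" is the finger opening in mm, from 0 to 85.4, set as the call begins (left out, the last holds). The fingers move at their own pace and stop on an object; the grip force is fixed at half the most. Time passes only in rows, so rows that repeat a pose let the fingers close, or fill a call up. It gives the time, the measured TCP pose, the force and the opening at its end, in the units of the state.
- observe(): the state, without advancing time (a new reading comes with each control period).
- snapshot(name): name is "side" or "top" or "wrist"; returns a dict with "color" (480x640x3 uint8, red, green, blue), "depth" (480x640 float32, m along the optical axis (not along the pixel's ray), 0 where there is no reading), "camera_matrix" (3x3 intrinsics, pixels), "camera_from_world" (4x4, takes a point from world to camera coordinates). Camera axes: x right, y down, z forward; pixel columns grow to the right and rows downward; lengths in m; the calibration is good to about 2 mm. A picture is of the moment at which its call begins.
- sign_off(): hands the job in, once; it reports no verdict.
The state is a dict: "time_s": time; "qpos": joint angles; "dq": joint speeds; "effort": joint torques, N m; "eef_pos": TCP position; "tcp_rot": TCP orientation; "contact_force": force on the tool from outside, world axes, zero at the start; "moment": the same for the moment, N m; "gripper_width": finger opening in m.
Only numpy, scipy, OpenCV 4.12 (cv2) and the standard library are available. Lean on these libraries where they do the work, as an engineer would, in place of code of your own. Each camera call takes 0.05 s, during which the arm holds its last target. There are 200 camera calls.

### The job

Get the heat-sink bracket ready for its measuring picture: first raise the laptop's half-shut screen to a viewing angle, a little past upright (about 105 degrees from the keyboard), and leave it standing there. Then bring the L-shaped aluminium bracket into the corner of the microscope's measuring stage, upright leg flush along the fence and its end against the stop block, and with one diagonal push of the fingers press it firmly against the fence and down on the plate together, roughly 10 N each way. Finish while still holding it so, pressed and still; do not knock the microscope or shift the other things lying about.

Things in the scene. Friction and masses are not known exactly. Their poses are not given: they have to be found in the camera images.
- laptop: 12-inch laptop, aluminium, fixed on the table. Base 195 mm (its x) by 285 mm (its y), keyboard deck 16 mm above the table. Origin: centre of the base's underside; +x runs from the front edge (palm rest, towards the robot) to the hinge side, +y left, z up.
- screen (a joint): angle in rad of the laptop's screen from the keyboard: 0 shut, 1.57 upright, 1.83 = 105 degrees, end stop at 2.5. Stiff friction hinge: stays where it is left; takes about 0.8 N m, some 5 N near the free edge, to raise. The half-shut screen can be pushed up from below with the fingers under its free edge.
- screen_hinge (a point): middle of the screen's hinge axis, 92.5 mm behind the laptop's origin and 20.5 mm above the table; axes as the laptop's. The hinge axis is the laptop's y axis.
- screen_edge (a point): middle of the screen's free edge, 188 mm from the hinge axis, half way through the screen panel's 7 mm thickness; the panel is 285 mm wide. It moves with the screen.
- stage: measuring stage of the USB microscope, fixed on the table: grey plate 180 mm (its x) by 300 mm (its y), top 18 mm above the table; low steel fence along its far side, stop block at the fence's left end, microscope beyond it. Origin: centre of its underside at table height; +x towards the fence, +y along the fence to the stop block, z up. Bracket in place: its axes agree with these.
- plate: the stage's flat plate, 180 x 300 x 12 mm; origin at its centre, 6 mm under its top face; axes as the stage's.
- fence: steel fence on the plate: straight, along the stage's y from y = -145 to +70 mm, face towards the robot at stage x = 55 mm, 26 mm high above the plate, 12 mm thick. Origin: on the plate's top face over the stage's origin; axes as the stage's.
- stop_block: small steel stop block on the plate in front of the fence: 45 mm along x (stage x = 10 to 55 mm), 16 mm along y, 20 mm high; its stopping face (towards -y) lies at stage y = 55 mm. Origin: on the plate's top face over the stage's origin; axes as the stage's.
- corner (a point): the inside corner where fence face, stop block face and plate top meet; stage x = 55, y = 55, z = 18 mm; axes as the stage's.
- microscope: USB microscope, fixed: black barrel 33 mm thick, 100 mm long, leaning over from beyond the stop block and looking at that end of the bracket, on a steel post at stage x = 73, y = 125 mm. Lens end about 113 mm above the table at stage x = 30, y = 87 mm; tops about 200 mm above the table. It stands wholly at stage y above 70 mm.
- bracket: workpiece: L-section heat-sink bracket, plain aluminium, loose on the plate, 120 mm long (its y), about 160 g. Foot 45 mm deep (x -22.5 to 22.5 mm), 6 mm thick; upright leg 8 mm thick, 45 mm high along its +x side (x 14.5 to 22.5). The inside angle, 37 mm deep, takes the fingertips. Origin: centre of its underside. Starts short of fence and stop, upright leg to the fence, up to 20 degrees askew.
- bracket_heel (a point): the bracket's bottom outer corner that belongs into the stage's corner: bracket x = 22.5, y = 60, z = 0 mm; axes as the bracket's.
- lens_cap: bystander: black lens cap, 34 mm across, 10 mm high, on the plate near its front corner on the microscope's side. Origin under its centre.
- standoff: bystander: brass standoff, 12 mm across, 28 mm high, standing on the plate beside the lens cap. Origin under its centre.
- mouse: bystander: black computer mouse, 100 x 56 x 34 mm. Origin under its centre.
- highlighter: bystander: flat highlighter pen, 125 x 25 x 15 mm. Origin under its body.
- cutters: bystander: side cutters, 140 x 60 x 12 mm. Origin under the middle.
- solder_spool: bystander: spool of solder, 54 mm across, 42 mm high. Origin under its centre.
- battery: bystander: 9 V block battery, standing, 26 x 17 x 49 mm. Origin under its centre.
- multimeter: bystander: hand multimeter lying on its back, 150 x 76 x 40 mm. Origin under its centre.
Mind the look-alikes: they are no part of the job. What is shaped like the bracket but pink is not meant.

How it is judged:
By the outcome, as a careful person would: the job done as asked, in the order asked, and still so for the second after the job is handed in, while the arm keeps its last pose, push and grip.
It also fails if it takes over 64 s, if anything falls off the work surface, if the arm or the gripper's body presses on something with over 40 N, if the wrist force passes 120 N, or if a joint passes its speed limit or range.

## Working session

There is one attempt and no reset: what is moved stays moved. The work goes in short steps, Python scripts to look and compute and a tool call to move; the robot and the scene stay as the last step left them, time stands still between calls to the robot, and variables do not carry over. Pictures are saved under pics/ and viewed, about 8 in all and at most 12, crops included, and the job is handed in when it is done.

Besides the shell and the picture viewer there is one more tool, called after "Emit:" as a command line: name --argument value ..., lists and objects as JSON in quotes. drive_tool: Moves the arm, as the interface text tells. Its arguments: {"type":"object","properties":{"increments":{"type":"array"},"fingers":{"type":"number"}},"required":["increments"]}

```bash
mkdir -p pics; ls; cat > h.py <<'E'
import numpy as np, cv2
from bench import observe, snapshot, nose_length
def take(n,f):
    s=snapshot(n); cv2.imwrite(f'pics/{f}.png',s['color'][:,:,::-1]); np.savez(f'pics/{f}.npz',**s); return s
def load(f): return dict(np.load(f'pics/{f}.npz'))
def pts(s):
    "world points per pixel from depth"
    K=s['camera_matrix']; T=np.linalg.inv(s['camera_from_world']); d=s['depth']
    v,u=np.mgrid[:480,:640]
    c=np.stack([(u-K[0,2])/K[0,0]*d,(v-K[1,2])/K[1,1]*d,d],-1)
    return c@T[:3,:3].T+T[:3,3]
def ray(s,uv,z):
    K=s['camera_matrix']; T=np.linalg.inv(s['camera_from_world']); uv=np.atleast_2d(uv).astype(float)
    r=np.c_[(uv[:,0]-K[0,2])/K[0,0],(uv[:,1]-K[1,2])/K[1,1],np.ones(len(uv))]@T[:3,:3].T
    return T[:3,3]+r*((z-T[2,3])/r[:,2])[:,None]
def proj(s,P):
    C=s['camera_from_world']; p=np.atleast_2d(P)@C[:3,:3].T+C[:3,3]; p=p@s['camera_matrix'].T; return p[:,:2]/p[:,2:]
E
python3 - <<'E'
from h import *
for n in('side','top'):
    s=take(n,n+'0'); T=np.linalg.inv(s['camera_from_world']); print(n,T[:3,3].round(3),T[:3,2].round(2),s['camera_matrix'][0,0],(s['depth']>0).mean())
print(observe(),nose_length)
E
```

```text
pics
side [0.215 0.952 0.615] [ 0.31 -0.79 -0.53] 531.7222501166716 0.9957421875
top [0.354 0.123 0.979] [ 0.2   0.   -0.98] 440.49669982022533 0.995966796875
{'time_s': 0.1, 'qpos': array([-1.20337320e+00,  3.53557121e-01,  1.63406744e+00, -3.07930723e-05,
        1.15519192e+00, -2.35761391e-03]), 'dq': array([ 2.31820118e-05, -1.29443058e-03, -2.12530137e-03,  4.49961096e-04,
        3.21044068e-03, -7.15160103e-05]), 'effort': array([ 1.32182482e-03, -6.06355548e+01, -3.42818499e+01,  5.22542905e-05,
        3.86002226e-03, -6.19543712e-06]), 'eef_pos': array([ 0.22575039, -0.58236455,  0.24464705]), 'tcp_rot': array([-5.99193171e-04,  9.82955082e-01,  1.83844860e-01, -1.24923446e-04]), 'contact_force': array([ 0.12521278, -0.92951281, -1.317327  ]), 'moment': array([0.03709582, 0.00718097, 0.04830851]), 'gripper_width': 0.08537596494297435} 0.014
```

View pics/top0.png

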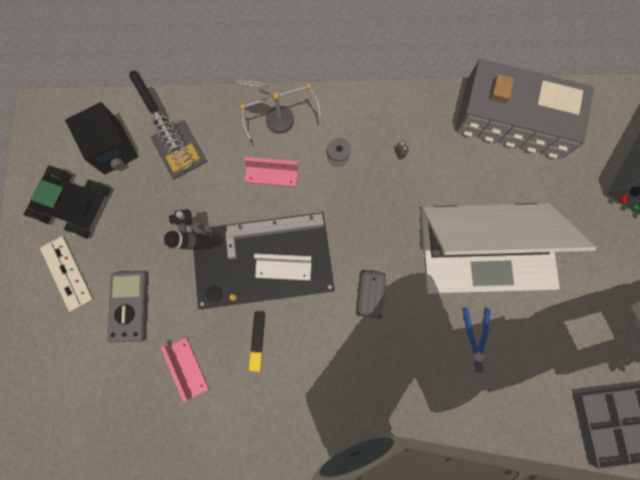

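View pics/side0.png

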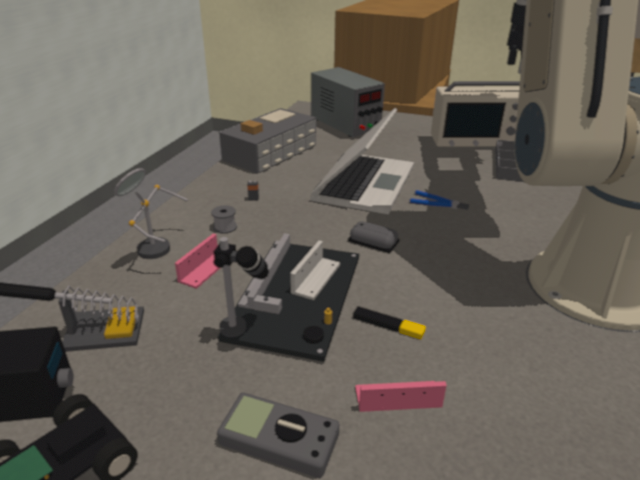

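The top view shows the laptop at px (425–590, 205–290) with its screen overhanging the keyboard. The stage is at (195–333, 213–305), with the white bracket at (255–312, 255–280), askew. The side view confirms the layout: the fence and stop block are on the far side, with the microscope beyond the stop.

```bash
cat > m1.py <<'E'
from h import *
top=load('top0'); side=load('side0')
P=pts(top); hsv=cv2.cvtColor(top['color'],cv2.COLOR_RGB2HSV)
def roi(u0,u1,v0,v1):
    m=np.zeros((480,640),bool); m[v0:v1,u0:u1]=1; return m
def rect(m):
    c=max(cv2.findContours(m.astype(np.uint8),0,2)[0],key=cv2.contourArea); return cv2.boxPoints(cv2.minAreaRect(c))
# table height check
print('table z',np.median(P[330:440,20:100,2]).round(4))
# screen plane (top view)
m=roi(440,570,213,243)&(P[...,2]>.03); Q=P[m]; c=Q.mean(0); n=np.linalg.svd(Q-c,full_matrices=False)[2][2]; n*=np.sign(n[2])
print('screen n',n.round(3),'c',c.round(4),'res',np.abs((Q-c)@n).std().round(4),'tilt',np.degrees(np.arctan2(np.hypot(n[0],n[1]),n[2])).round(1),'yaw',np.degrees(np.arctan2(-n[1],-n[0])).round(1))
for u in (445,500,560): print(u,[(v,*P[v,u].round(3)) for v in range(202,262,4)])
# laptop base front edge (z .016), bright low pixels
low=roi(415,580,240,300)&(P[...,2]>.009)&(P[...,2]<.03)
ys,xs=np.where(low); print('base', rect(low).round(1).tolist(), P[low][:,2].mean())
# front edge fit
ed=np.array([(u,np.where(low[:,u])[0].max()+.5) for u in range(435,550)]); w=ray(top,ed,.016); f=np.polyfit(w[:,1],w[:,0],1); print('front x=',f, 'yaw',np.degrees(np.arctan(-f[0])))
for v in (262,270,280,286):
    r=np.where(low[v])[0]; print(v,ray(top,[(r.min()-.5,v),(r.max()+.5,v)],.016).round(4).tolist())
# heights around stage
st=roi(185,345,205,315)
for lo,hi in((.009,.024),(.024,.034),(.034,.042),(.042,.05),(.05,.075)):
    mm=st&(P[...,2]>lo)&(P[...,2]<hi); print(lo,hi,mm.sum(),P[mm].mean(0).round(4) if mm.sum() else '', rect(mm).round(1).tolist() if mm.sum() else '')
E
python3 m1.py; python3 -c "
import cv2;a=cv2.imread('pics/top0.png');cv2.imwrite('pics/c1.png',cv2.resize(a[200:315,185:345],None,fx=5,fy=5,interpolation=2))"
```

```text
table z -0.0001
screen n [ 0.942 -0.027  0.333] c [ 0.5569 -0.2618  0.1032] res 0.0093 tilt 70.5 yaw 178.3
445 [(202, np.float64(0.645), np.float64(-0.18), np.float64(-0.002)), (206, np.float64(0.628), np.float64(-0.172), np.float64(0.022)), (210, np.float64(0.615), np.float64(-0.167), np.float64(0.035)), (214, np.float64(0.602), np.float64(-0.162), np.float64(0.049)), (218, np.float64(0.59), np.float64(-0.157), np.float64(0.062)), (222, np.float64(0.578), np.float64(-0.153), np.float64(0.073)), (226, np.float64(0.567), np.float64(-0.148), np.float64(0.087)), (230, np.float64(0.555), np.float64(-0.144), np.float64(0.099)), (234, np.float64(0.544), np.float64(-0.139), np.float64(0.112)), (238, np.float64(0.533), np.float64(-0.134), np.float64(0.127)), (242, np.float64(0.523), np.float64(-0.131), np.float64(0.134)), (246, np.float64(0.513), np.float64(-0.127), np.float64(0.147)), (250, np.float64(0.503), np.float64(-0.123), np.float64(0.159)), (254, np.float64(0.495), np.float64(-0.122), np.float64(0.158)), (258, np.float64(0.511), np.float64(-0.164), np.float64(0.016))]
500 [(202, np.
[... 2546 characters left out ...]
938964844]]
0.024 0.034 1067 [0.5212 0.2401 0.0265] [[266.70001220703125, 277.8999938964844], [267.3999938964844, 260.5], [310.5, 262.29998779296875], [309.70001220703125, 279.79998779296875]]
0.034 0.042 380 [0.5495 0.2519 0.0387] [[225.3000030517578, 234.6999969482422], [233.0, 234.0], [235.10000610351562, 257.3999938964844], [227.5, 258.0]]
0.042 0.05 494 [0.5742 0.2122 0.0442] [[225.3000030517578, 231.60000610351562], [322.6000061035156, 218.89999389648438], [323.3999938964844, 224.6999969482422], [226.10000610351562, 237.5]]
0.05 0.075 291 [0.5174 0.2074 0.0616] [[253.8000030517578, 258.5], [254.0, 253.6999969482422], [310.20001220703125, 256.5], [309.8999938964844, 261.29998779296875]]
```

View pics/c1.png

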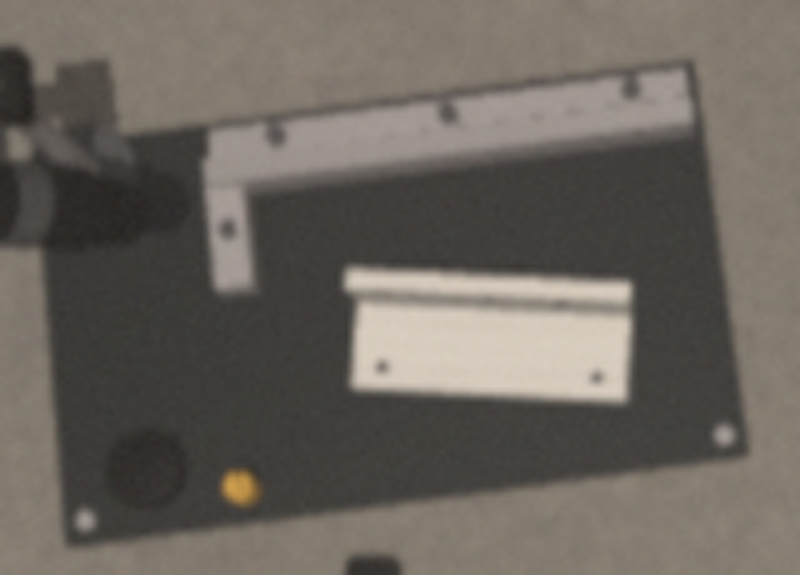

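The crop shows the stage slightly rotated, the corner between fence and block at crop (250,190), and the bracket's white leg at crop (345–630, 268–300). The laptop's hinge is at about (0.6245, −0.262, 0.0205). The screen stands at about 49°, with its free edge at about (0.50, −0.262, 0.162). These fit the given sizes. Now I move in front of the screen.

Emit:
drive_tool --fingers 0 --increments '[{"translation": [30, -23, 0], "yaw": 2}, {"translation": [65, -50, 0], "yaw": 5}, {"translation": [100, -77, 0], "yaw": 8}, {"translation": [135, -104, 0], "yaw": 10}, {"translation": [170, -131, 0], "yaw": 12}, {"translation": [205, -158, 0], "yaw": 14}, {"translation": [240, -185, 0], "yaw": 17}, {"translation": [270, -210, 0], "yaw": 19}, {"translation": [297, -229, 0], "yaw": 21.2}, {"translation": [297, -229, 0], "yaw": 21.2}]'

```text
time_s: 1.35
eef_pos: [0.4206, -0.26, 0.2447]
tcp_rot: [-0.001, 1.0, 0.001, -0.0]
contact_force: [0.4, 0.2, -0.1]
gripper_width: -0.0003
```

Emit:
drive_tool --increments '[{"translation": [0, 0, 20], "yaw": 0}, {"translation": [0, 0, 45], "yaw": 0}, {"translation": [0, 0, 70], "yaw": 0}, {"translation": [0, -1, 88], "yaw": 0}, {"translation": [5, -1, 95], "yaw": 0}, {"translation": [15, -1, 95], "yaw": 0}, {"translation": [28, -1, 95], "yaw": 0}, {"translation": [40, -1, 95], "yaw": 0}, {"translation": [50, -1, 95], "yaw": 0}, {"translation": [55, -1, 95], "yaw": 0}]'

```text
time_s: 2.6
eef_pos: [0.4764, -0.2586, 0.1498]
tcp_rot: [-0.001, 1.0, 0.001, -0.0]
contact_force: [-0.9, 0.4, -1.1]
gripper_width: 0.0001
```

```bash
python3 - <<'E'
from h import *
s=take('side','side1'); a=s['color'][90:230,280:460,::-1]; cv2.imwrite('pics/c2.png',cv2.resize(a,None,fx=4,fy=4,interpolation=2))
E
```

```text
(no output)
```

View pics/c2.png

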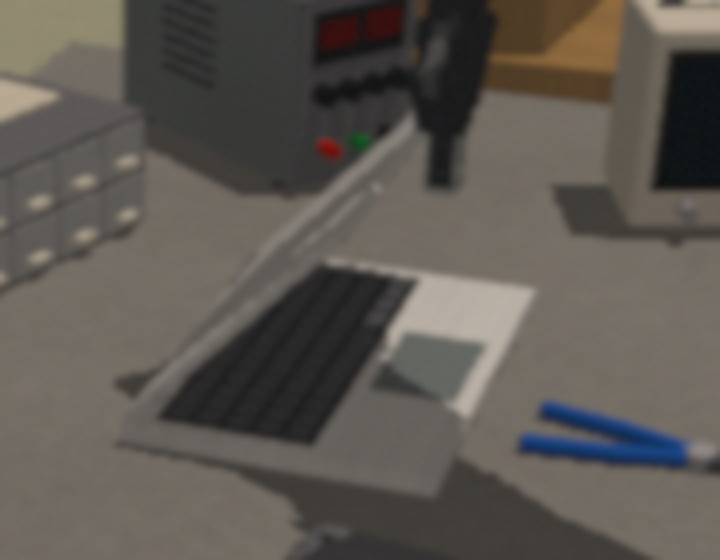

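The fingers stand just in front of the free edge at crop (440,185), clear of it. Now I push it up along its arc.

Emit:
drive_tool --increments '[{"translation": [7, 0, 0], "yaw": 0}, {"translation": [15, 0, -4], "yaw": 0}, {"translation": [25, 0, -12], "yaw": 0}, {"translation": [36, 0, -21], "yaw": 0}, {"translation": [48, 0, -28], "yaw": 0}, {"translation": [60, 0, -34], "yaw": 0}, {"translation": [72, 0, -39], "yaw": 0}, {"translation": [85, 0, -43], "yaw": 0}, {"translation": [98, 0, -46], "yaw": 0}, {"translation": [108, 0, -48], "yaw": 0}]'

```text
time_s: 3.9
eef_pos: [0.5854, -0.2584, 0.1981]
tcp_rot: [-0.001, 1.0, 0.001, -0.0]
contact_force: [-3.6, 1.0, 2.0]
gripper_width: -0.0001
```

Emit:
drive_tool --increments '[{"translation": [12, 0, 0], "yaw": 0}, {"translation": [24, 0, 0], "yaw": 0}, {"translation": [32, 0, 0], "yaw": 0}, {"translation": [40, 0, 0], "yaw": 0}, {"translation": [47, 0, 1], "yaw": 0}, {"translation": [53, 0, 2], "yaw": 0}, {"translation": [59, 0, 3], "yaw": 0}, {"translation": [62, 0, 3], "yaw": 0}, {"translation": [64, 0, 3], "yaw": 0}, {"translation": [64, 0, 3], "yaw": 0}]'

```text
time_s: 5.15
eef_pos: [0.6492, -0.2582, 0.1946]
tcp_rot: [-0.001, 1.0, 0.001, -0.0]
contact_force: [-2.2, 0.7, -0.5]
gripper_width: 0.0
```

```bash
cat > scr.py <<'E'
from h import *
import sys
s=take('side',sys.argv[1]); a=s['color'][70:230,280:460,::-1]; cv2.imwrite('pics/'+sys.argv[1]+'c.png',cv2.resize(a,None,fx=4,fy=4,interpolation=2))
t=take('top',sys.argv[1]+'t')
for n,S in(('side',s),('top',t)):
    P=pts(S); m=(P[...,0]>.58)&(P[...,0]<.72)&(P[...,1]>-.39)&(P[...,1]<-.13)&(P[...,2]>.06)&(P[...,2]<.24)
    m&=abs(P[...,1]+.26)>.055
    Q=P[m]; print(n,m.sum())
    if m.sum()<30: continue
    for lo in np.arange(.06,.24,.015):
        q=Q[(Q[:,2]>lo)&(Q[:,2]<lo+.015)]
        if len(q)>5: print(round(lo+.0075,4),len(q),np.percentile(q[:,0],[5,50,95]).round(4),q[:,1].mean().round(3))
    print('ztop',np.percentile(Q[:,2],99))
E
python3 scr.py s2
```

```text
side 1359
0.0675 131 [0.6344 0.6374 0.6399] -0.244
0.0825 135 [0.6385 0.6405 0.6432] -0.247
0.0975 137 [0.6417 0.6439 0.6467] -0.246
0.1125 135 [0.645  0.6473 0.6504] -0.244
0.1275 139 [0.6483 0.6504 0.6536] -0.243
0.1425 139 [0.6516 0.6541 0.6565] -0.243
0.1575 145 [0.6546 0.6573 0.6597] -0.246
0.1725 146 [0.6577 0.6604 0.6633] -0.243
0.1875 140 [0.6612 0.664  0.6668] -0.241
0.2025 112 [0.6645 0.6673 0.6736] -0.209
ztop 0.2047634541718565
top 2801
0.0675 247 [0.629  0.6312 0.6333] -0.261
0.0825 259 [0.6324 0.6346 0.6367] -0.261
0.0975 267 [0.6357 0.6378 0.6402] -0.26
0.1125 283 [0.639  0.6414 0.6435] -0.259
0.1275 301 [0.6424 0.6446 0.6469] -0.261
0.1425 299 [0.6459 0.6481 0.6502] -0.255
0.1575 320 [0.6492 0.6513 0.6536] -0.259
0.1725 303 [0.6524 0.6546 0.657 ] -0.245
0.1875 255 [0.6556 0.658  0.6602] -0.215
0.2025 267 [0.6597 0.6624 0.6689] -0.172
ztop 0.20480532202217117
```

View pics/s2c.png

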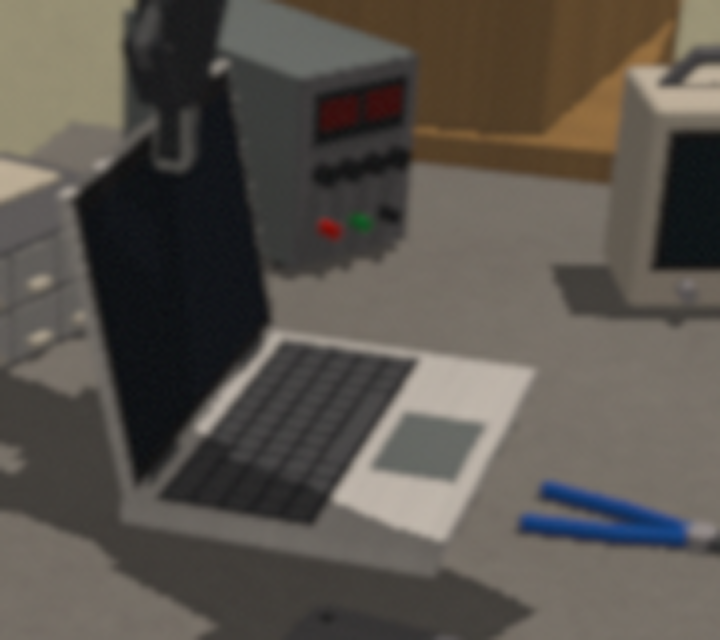

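The screen is up, and both views fit 102.6°. I push about 7 mm more, then back off.

Emit:
drive_tool --increments '[{"translation": [2, 0, 0], "yaw": 0}, {"translation": [5, 0, 0], "yaw": 0}, {"translation": [7, 0, 0], "yaw": 0}, {"translation": [7.5, 0, 0], "yaw": 0}, {"translation": [0, 0, 0], "yaw": 0}, {"translation": [-12, 0, 0], "yaw": 0}, {"translation": [-30, 0, 0], "yaw": 0}, {"translation": [-50, 0, -10], "yaw": 0}, {"translation": [-75, 0, -35], "yaw": 0}, {"translation": [-90, 0, -60], "yaw": 0}]'

```text
time_s: 6.5
eef_pos: [0.5575, -0.2586, 0.2563]
tcp_rot: [-0.001, 1.0, 0.001, 0.0]
contact_force: [0.0, 0.6, 1.2]
gripper_width: 0.0002
```

```bash
python3 scr.py s3; cat > st.py <<'E'
from h import *
s=load('s3t'); P=pts(s); col=s['color'].astype(int); g=col.sum(2)/3
def roi(u0,u1,v0,v1):
    m=np.zeros((480,640),bool); m[v0:v1,u0:u1]=1; return m
def line(w): # fit direction by svd
    c=w.mean(0); d=np.linalg.svd(w[:,:2]-c[:2])[2][0]; return c,np.degrees(np.arctan2(d[1],d[0]))%180
# fence top front edge: top z .044
m=roi(185,345,205,315)&(P[...,2]>.041)&(P[...,2]<.05)
e=np.array([(u,np.where(m[205:250,u])[0].max()+205+.5) for u in range(240,318)]); w=ray(s,e,.044); c,a=line(w); print('fence face',c.round(4),a.round(2))
e=np.array([(u,np.where(m[205:250,u])[0].min()+205-.5) for u in range(240,318)]); w=ray(s,e,.044); c2,a2=line(w); print('fence back',c2.round(4),a2.round(2))
# front edge of plate
m=roi(185,345,205,315)&(P[...,2]>.010)&(P[...,2]<.03)
e=np.array([(u,np.where(m[:,u])[0].max()+.5) for u in range(215,325)]); w=ray(s,e,.018); c3,a3=line(w); print('plate front',c3.round(4),a3.round(2))
th=np.radians(a-90); ex=np.array([np.cos(th),np.sin(th)]); ey=np.array([-ex[1],ex[0]])
print('stage yaw',a-90,'fence-back',(c2-c)[:2]@ex,'fence-front',(c-c3)[:2]@ex)
# stop block -y face at top z .038
m=roi(222,240,240,258)&(P[...,2]>.032)&(P[...,2]<.042)
e=np.array([(np.where(m[v])[0].max()+.5,v) for v in range(242,256)]); w=ray(s,e,.038); sy=(w[:,:2]@ey).mean(); print('stop',w.mean(0).round(4),(w[:,:2]@ey).std())
cor=ex*(c[:2]@ex)+ey*sy; print('corner',cor.round(4))
# bracket leg top
m=roi(240,330,240,290)&(P[...,2]>.05)&(P[...,2]<.075); print('leg top z',np.median(P[m][:,2]))
e=np.array([(u,np.where(m[:,u])[0].min()-.5) for u in range(258,308)]); w=ray(s,e,.063); cb,ab=line(w); print('leg back top edge',cb.round(4),ab.round(2))
us=np.where(m.any(0))[0]; vs=np.where(m)[0].mean(); ends=ray(s,[(us.min()-.5,vs-1),(us.max()+.5,vs+1)],.063); print('ends',ends.round(4),np.linalg.norm(ends[0]-ends[1]))
tb=np.radians(ab-90); bx=np.array([np.cos(tb),np.sin(tb)]); by=np.array([-bx[1],bx[0]])
mid=by*((ends[:,:2]@by).mean())+bx*(cb[:2]@bx-.004); print('bracket yaw',ab-90,'leg mid',mid.round(4))
tgt=cor-ex*.004-ey*.06; print('target leg mid',tgt.round(4),'delta',(tgt-mid).round(4))
np.savez('st.npz',ex=ex,ey=ey,cor=cor)
E
python3 st.py
```

```text
side 1457
0.0675 137 [0.637  0.6394 0.642 ] -0.248
0.0825 133 [0.6409 0.6433 0.6465] -0.241
0.0975 147 [0.6444 0.6473 0.6506] -0.243
0.1125 144 [0.6489 0.6517 0.6547] -0.246
0.1275 145 [0.6528 0.6558 0.6584] -0.245
0.1425 153 [0.6571 0.6599 0.6626] -0.245
0.1575 149 [0.6607 0.6637 0.6663] -0.241
0.1725 159 [0.665  0.6677 0.6703] -0.243
0.1875 158 [0.6688 0.672  0.675 ] -0.243
0.2025 132 [0.6731 0.6761 0.6823] -0.244
ztop 0.2034394587908862
top 2495
0.0675 152 [0.6304 0.6331 0.6355] -0.19
0.0825 152 [0.6343 0.6369 0.6394] -0.175
0.0975 162 [0.6389 0.6414 0.644 ] -0.185
0.1125 219 [0.643  0.6455 0.648 ] -0.217
0.1275 254 [0.6471 0.6495 0.652 ] -0.229
0.1425 269 [0.6511 0.6536 0.6561] -0.231
0.1575 277 [0.6553 0.6578 0.6602] -0.225
0.1725 282 [0.6595 0.6618 0.6644] -0.228
0.1875 331 [0.6633 0.6663 0.669 ] -0.228
0.2025 397 [0.6683 0.6716 0.6772] -0.243
ztop 0.20352005664777334
fence face [0.5759 0.2015 0.044 ] 96.25
fence back [0.5885 0.2014 0.044 ] 96.36
plate front [0.4245 0.2243 0.018 ] 97.22
stage yaw 6.247363470196845 fence-back 0.012520393317408037 fence-front 0.14794679358618934
stop [0.5389 0.2985 0.038 ] 0.0010243493936543512
corner [0.5649 0.3014]
leg top z 0.062390095381238964
leg back top edge [0.5172 0.1919 0.063 ] 85.73
ends [[0.5159 0.2532 0.063 ]
 [0.5088 0.1329 0.063 ]] 0.12047874016020006
bracket yaw -4.271942019751776 leg mid [0.5133 0.193 ]
target leg mid [0.5675 0.2413] delta [0.0542 0.0483]
```

The screen now fits 105.2° in the side view. Stage yaw is about 6.3° and bracket yaw about −4.3°. I move above the bracket with the jaws across its upright leg.

Emit:
drive_tool --fingers 40 --increments '[{"translation": [-8, -25, 0], "yaw": -6}, {"translation": [-16, -75, 0], "yaw": -16}, {"translation": [-24, -130, 0], "yaw": -26}, {"translation": [-30, -185, 0], "yaw": -36}, {"translation": [-36, -240, 0], "yaw": -46}, {"translation": [-40, -295, 0], "yaw": -56}, {"translation": [-44, -350, 0], "yaw": -66}, {"translation": [-44, -400, 0], "yaw": -76}, {"translation": [-44, -440, 0], "yaw": -85.7}, {"translation": [-44, -452, 0], "yaw": -85.7}]'

```text
time_s: 7.85
eef_pos: [0.5136, 0.1945, 0.2581]
tcp_rot: [0.002, 0.732, 0.682, 0.002]
contact_force: [-0.6, -0.6, -0.9]
gripper_width: 0.0402
```

```bash
python3 - <<'E'
from h import *
s=take('wrist','w1'); T=np.linalg.inv(s['camera_from_world']); print(T.round(3)); print(observe()['eef_pos'],observe()['tcp_rot'],observe()['qpos'])
P=pts(s); print(s['depth'][240,320])
E
```

```text
[[ 0.997 -0.069 -0.016  0.518]
 [-0.071 -0.956 -0.284  0.266]
 [ 0.004  0.285 -0.959  0.387]
 [ 0.     0.     0.     1.   ]]
[0.51367413 0.19453005 0.25805821] [0.00169932 0.73260191 0.68065325 0.00164818] [ 0.36041821  0.22070167  1.78559197 -0.00209746  1.13096224  0.43479041]
0.38465407
```

View pics/w1.png

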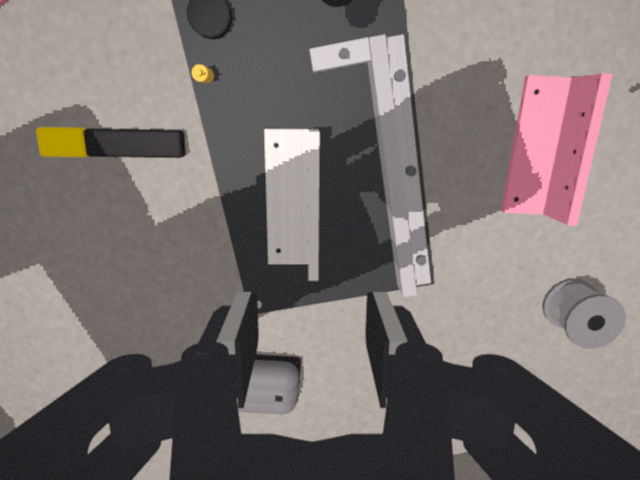

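The wrist view shows the bracket at px (265–320, 128–280), with its leg on the right. The fence is at (370–432, 35–295) and the stop block at (310–370, 38–70). The camera hangs about 72 mm towards the microscope, so I'll grip the leg's −y half for clearance. First I refine the numbers from this closer view.

```bash
cat > wm.py <<'E'
from h import *
import sys
s=load(sys.argv[1]); P=pts(s); Z=P[...,2]
inb=np.zeros((480,640),bool); inb[20:310,220:450]=1
def big(m):
    n,l,st,_=cv2.connectedComponentsWithStats((m&inb).astype(np.uint8)); return l==1+st[1:,4].argmax()
def rectw(m,z):
    c=max(cv2.findContours(m.astype(np.uint8),0,cv2.CHAIN_APPROX_NONE)[0],key=cv2.contourArea)[:,0,:]
    w=ray(s,c,z)[:,:2]; (cx,cy),(a,b),t=cv2.minAreaRect((w*1000).astype(np.float32)); return (np.array([cx,cy])/1000).round(4),round(a,1),round(b,1),round(t,2)
leg=big((Z>.054)&(Z<.072)); print('leg z',np.median(Z[leg]),rectw(leg,.063),leg.sum())
fen=big((Z>.0405)&(Z<.0475)&~leg); print('fence z',np.median(Z[fen]),rectw(fen,.044))
stp=big((Z>.034)&(Z<.0405)); print('stop z',np.median(Z[stp]),rectw(stp,.038))
foot=big((Z>.021)&(Z<.030)); print('foot z',np.median(Z[foot]),rectw(foot,.024))
print('plate z',np.median(Z[150:250,340:360]))
def edge(m,z,rows,side):
    e=[(np.where(m[v])[0].min()-.5 if side<0 else np.where(m[v])[0].max()+.5,v) for v in rows if m[v].any()]
    w=ray(s,e,z)[:,:2]; vx,vy,x,y=cv2.fitLine((w*1000).astype(np.float32),cv2.DIST_HUBER,0,.1,.01).ravel()
    return np.array([x,y])/1000,np.degrees(np.arctan2(-vx,vy))if vy>0 else np.degrees(np.arctan2(vx,-vy))
vs=np.where(leg)[0]; r=range(vs.min()+6,vs.max()-6)
lb=edge(leg,.063,r,1); lf=edge(leg,.063,r,-1); print('leg back/front',lb,lf)
vs=np.where(fen)[0]; r=range(vs.min()+40,vs.max()-12)
ff=edge(fen,.044,r,-1); fb=edge(fen,.044,r,1); print('fence face/back',ff,fb)
# stop: lower edge in image = -y face
us=np.where(stp)[1]; e=[(u,np.where(stp[:,u])[0].max()+.5) for u in range(us.min()+5,us.max()-5)]; w=ray(s,e,.038)[:,:2]
th=np.radians(ff[1]); ex=np.array([np.cos(th),np.sin(th)]); ey=np.array([-ex[1],ex[0]])
sy=np.median(w@ey); cor=ex*(ff[0]@ex)+ey*sy; print('stage yaw',ff[1],'corner',cor.round(4),'spread',(w@ey).std())
c=max(cv2.findContours(leg.astype(np.uint8),0,cv2.CHAIN_APPROX_NONE)[0],key=cv2.contourArea)[:,0,:]; w=ray(s,c,.063)[:,:2]
tb=np.radians(lb[1]); bx=np.array([np.cos(tb),np.sin(tb)]); by=np.array([-bx[1],bx[0]])
y0,y1=(w@by).min(),(w@by).max(); mid=bx*((lb[0]@bx+lf[0]@bx)/2)+by*(y0+y1)/2; print('leg len',y1-y0,'thick',lb[0]@bx-lf[0]@bx,'yaw',lb[1],'mid',mid.round(4),'gaps fence/stop (mm)',((cor-(mid+.004*bx+.06*by))@np.c_[ex,ey]*1000).round(1))
E
python3 wm.py w1
```

```text
leg z 0.06277946092773712 (array([0.5161, 0.1917]), 119.2, 7.2, 85.85) 1438
fence z 0.0437803591595472 (array([0.5835, 0.2091]), 12.7, 214.7, 6.31)
stop z 0.03783575490283475 (array([0.5498, 0.2601]), 45.6, 108.2, 6.22)
foot z 0.02386663664042496 (array([0.4935, 0.1932]), 120.5, 39.4, 84.21)
plate z 0.017796551840385505
leg back/front (array([0.5193472, 0.1875378], dtype=float32), np.float32(-4.3594)) (array([0.5117779 , 0.18808034], dtype=float32), np.float32(-4.165354))
fence face/back (array([0.57763195, 0.20592308], dtype=float32), np.float32(6.281606)) (array([0.59027725, 0.20502049], dtype=float32), np.float32(6.2716956))
stage yaw 6.281606 corner [0.5673 0.3   ] spread 0.013367206585097992
leg len 0.1192089593441929 thick 0.007588595 yaw -4.3594 mid [0.5159 0.1917] gaps fence/stop (mm) [47.9 43.8]
```

Both methods put the corner at (0.567, 0.300), and the leg length and thickness match. Descending to the leg's −y half.

Emit:
drive_tool --increments '[{"translation": [-10, 1, 15], "yaw": 0}, {"translation": [-22, 2, 40], "yaw": 0}, {"translation": [-32, 2.5, 70], "yaw": 0}, {"translation": [-38, 2.5, 100], "yaw": 0}, {"translation": [-38, 2.5, 130], "yaw": 0}, {"translation": [-38, 2.5, 155], "yaw": 0}, {"translation": [-38, 2.5, 175], "yaw": 0}, {"translation": [-38, 2.5, 188], "yaw": 0}, {"translation": [-38, 2.5, 196], "yaw": 0}, {"translation": [-38, 2.5, 196], "yaw": 0}]'

```text
time_s: 9.15
eef_pos: [0.5141, 0.1559, 0.0618]
tcp_rot: [0.002, 0.733, 0.68, 0.001]
contact_force: [0.3, 0.6, 0.5]
gripper_width: 0.0399
```

Emit:
drive_tool --fingers 4 --increments '[{"translation": [0, 0, 0], "yaw": 0}, {"translation": [0, 0, 0], "yaw": 0}, {"translation": [0, 0, 0], "yaw": 0}, {"translation": [0, 0, 0], "yaw": 0}, {"translation": [0, 0, 0], "yaw": 0}, {"translation": [0, 0, 0], "yaw": 0}, {"translation": [0, 0, 0], "yaw": 0}, {"translation": [0, 0, 0], "yaw": 0}, {"translation": [0, 0, 0], "yaw": 0}, {"translation": [0, 0, 0], "yaw": 0}]'

```text
time_s: 10.4
eef_pos: [0.5143, 0.156, 0.0625]
tcp_rot: [0.002, 0.733, 0.681, 0.002]
contact_force: [-1.8, -0.7, 7.2]
gripper_width: 0.0064
```

```bash
python3 - <<'E'
from h import *
o=observe(); print(o['eef_pos'],o['tcp_rot'],o['contact_force'],o['gripper_width'])
s=take('wrist','w2'); take('top','t2')
E
```

```text
[0.51432587 0.15600454 0.06245082] [0.00177098 0.73273577 0.68050901 0.00162645] [-1.84896546 -0.70247123  7.20932864] 0.00639107302259344
```

View pics/w2.png

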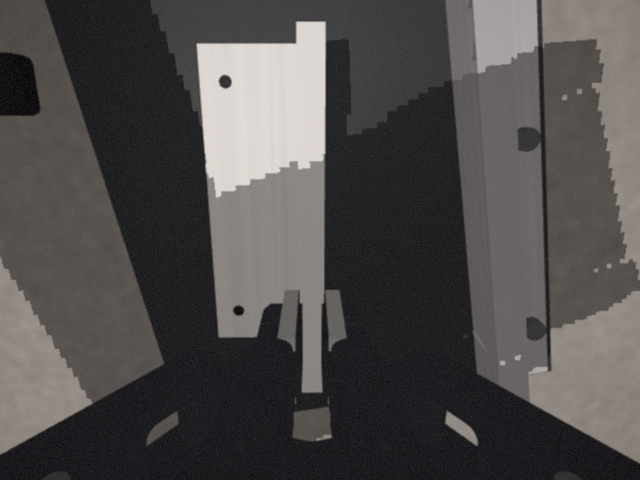

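The jaws hold the leg at px (310, 290–390), at the −y end, and the bracket is unturned. I lift it slightly, straighten it and carry it to about 3 mm short of the corner.

Emit:
drive_tool --increments '[{"translation": [0, 0, -2], "yaw": 0}, {"translation": [2, 2, -3], "yaw": -3}, {"translation": [5, 6, -3], "yaw": -7}, {"translation": [11, 12, -3], "yaw": -10.5}, {"translation": [18, 20, -3], "yaw": -10.5}, {"translation": [27, 29, -3], "yaw": -10.5}, {"translation": [36, 38, -3], "yaw": -10.5}, {"translation": [43, 47, -3], "yaw": -10.5}, {"translation": [49, 53, -3], "yaw": -10.5}, {"translation": [49, 53, -3], "yaw": -10.5}]'

```text
time_s: 11.75
eef_pos: [0.5712, 0.2013, 0.0656]
tcp_rot: [0.002, 0.667, 0.745, 0.002]
contact_force: [-0.6, -0.1, -1.2]
gripper_width: 0.0061
```

```bash
python3 - <<'E'
from h import *
o=observe(); print(o['eef_pos'],o['tcp_rot'],o['contact_force'],o['gripper_width'])
s=take('wrist','w3'); take('top','t3'); take('side','s4')
P=pts(s); Z=P[...,2]
for v in (20,60,100,150,200,250): print(v,[(u,Z[v,u].round(4)) for u in range(300,560,14)])
E
```

```text
[0.57120954 0.20133093 0.06561652] [0.00195008 0.66735225 0.74473804 0.00155622] [-0.6357263  -0.08058754 -1.24869971] 0.006080184962787934
20 [(300, np.float64(0.0374)), (314, np.float64(0.0386)), (328, np.float64(0.037)), (342, np.float64(0.043)), (356, np.float64(0.0453)), (370, np.float64(0.0439)), (384, np.float64(0.0241)), (398, np.float64(0.0235)), (412, np.float64(0.0245)), (426, np.float64(0.0006)), (440, np.float64(-0.0014)), (454, np.float64(0.0005)), (468, np.float64(-0.0001)), (482, np.float64(-0.0002)), (496, np.float64(-0.0003)), (510, np.float64(-0.0009)), (524, np.float64(0.0006)), (538, np.float64(-0.0008)), (552, np.float64(0.0005))]
60 [(300, np.float64(0.0659)), (314, np.float64(0.0649)), (328, np.float64(0.0167)), (342, np.float64(0.0446)), (356, np.float64(0.0437)), (370, np.float64(0.0249)), (384, np.float64(0.0241)), (398, np.float64(0.0231)), (412, np.float64(0.0172)), (426, np.float64(-0.0006)), (440, np.float64(-0.0004)), (454, np.float64(0.0011)), (468, np.float64(-0.0007)), (482, np.float64(-0.0011)), (496, np.float64(0.0002)), (510, np.float64(0.0012)),
[... 1458 characters left out ...]
.float64(0.0009)), (482, np.float64(0.0)), (496, np.float64(-0.0006)), (510, np.float64(-0.0015)), (524, np.float64(-0.0004)), (538, np.float64(-0.0011)), (552, np.float64(-0.0008))]
250 [(300, np.float64(0.0665)), (314, np.float64(0.0673)), (328, np.float64(0.0191)), (342, np.float64(0.0432)), (356, np.float64(0.0451)), (370, np.float64(0.024)), (384, np.float64(0.0235)), (398, np.float64(0.0238)), (412, np.float64(0.0011)), (426, np.float64(-0.0003)), (440, np.float64(0.0)), (454, np.float64(-0.0008)), (468, np.float64(0.0004)), (482, np.float64(0.0001)), (496, np.float64(0.0004)), (510, np.float64(-0.0013)), (524, np.float64(-0.001)), (538, np.float64(0.0004)), (552, np.float64(-0.0015))]
```

View pics/w3.png

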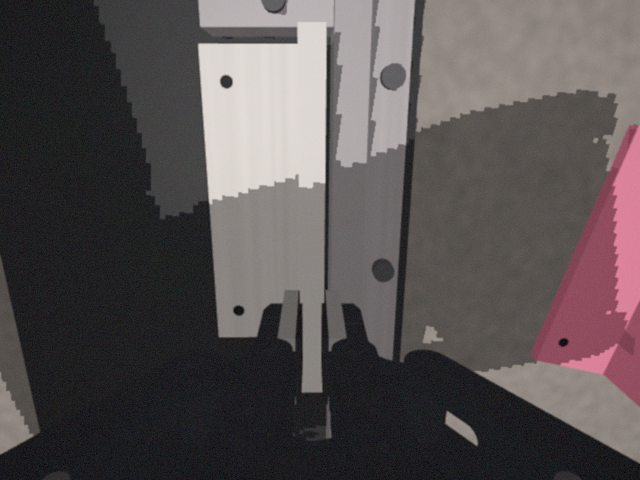

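The bracket is now parallel to the fence, about 3 mm off it (gap at px x≈328) and about 3 mm short of the stop (gap at y≈38). Next I lower it and slide it towards the stop and fence.

Emit:
drive_tool --increments '[{"translation": [0, 0, 1], "yaw": 0}, {"translation": [0, 0, 2], "yaw": 0}, {"translation": [0, 0, 3], "yaw": 0}, {"translation": [0, 0, 3], "yaw": 0}, {"translation": [0, 1, 3], "yaw": 0}, {"translation": [1, 2, 3], "yaw": 0}, {"translation": [2, 2.5, 3], "yaw": 0}, {"translation": [3, 2.5, 3], "yaw": 0}, {"translation": [3.5, 2.5, 3], "yaw": 0}, {"translation": [3.5, 2.5, 3], "yaw": 0}]'

```text
time_s: 13.15
eef_pos: [0.5724, 0.2046, 0.0626]
tcp_rot: [0.002, 0.667, 0.745, 0.001]
contact_force: [0.7, -0.2, -1.5]
gripper_width: 0.0063
```

```bash
cat > gap.py <<'E'
from h import *
import sys
o=observe(); print(o['eef_pos'].round(4),o['contact_force'].round(1),o['gripper_width'])
s=take('wrist',sys.argv[1]); P=pts(s); Z=P[...,2]
th=np.radians(6.28); ex=np.array([np.cos(th),np.sin(th)]); ey=np.array([-ex[1],ex[0]])
# leg back edge and fence face edge per row, stage frame
A=[];B=[]
for v in range(55,280,3):
    l=np.where((Z[v,280:345]>.055)&(Z[v,280:345]<.075))[0]
    f=np.where((Z[v,300:420]>.0405)&(Z[v,300:420]<.048))[0]
    if len(l)>5 and len(f)>5:
        A.append(ray(s,[(280+l.max()+.5,v)],.063)[0,:2]); B.append(ray(s,[(300+f.min()-.5,v)],.044)[0,:2])
A=np.array(A);B=np.array(B)
for n,w in(('leg',A),('fence',B)):
    p=np.polyfit(w@ey,w@ex,1); print(n,'x=',np.polyval(p,.2).round(4),'slope deg',np.degrees(np.arctan(-p[0])).round(2))
E
python3 gap.py w4
```

```text
[0.5724 0.2046 0.0626] [ 0.7 -0.2 -1.5] 0.006340603762395656
leg x= 0.5955 slope deg -0.08
fence x= 0.5973 slope deg 0.01
```

Fence gap is about 1.8 mm and the bracket is parallel. Fz says it still hangs slightly, so I lower until contact, then go on.

Emit:
drive_tool --increments '[{"translation": [0, 0, 0.5], "yaw": 0}, {"translation": [0, 0, 1], "yaw": 0}, {"translation": [0, 0, 1.5], "yaw": 0}, {"translation": [0.5, 0.5, 1.5], "yaw": 0}, {"translation": [1, 1, 1.5], "yaw": 0}, {"translation": [1.5, 1.5, 1.5], "yaw": 0}, {"translation": [2, 2, 1.5], "yaw": 0}, {"translation": [2.5, 2, 1.5], "yaw": 0}, {"translation": [2.5, 2, 1.5], "yaw": 0}, {"translation": [2.5, 2, 1.5], "yaw": 0}]'

```text
time_s: 14.45
eef_pos: [0.5736, 0.2054, 0.0624]
tcp_rot: [0.002, 0.667, 0.745, -0.0]
contact_force: [-5.1, -12.2, 19.0]
gripper_width: 0.0064
```

```bash
python3 gap.py w5
```

```text
[0.5736 0.2054 0.0624] [ -5.1 -12.2  19. ] 0.006431184408483639
leg x= 0.5964 slope deg 0.47
fence x= 0.5973 slope deg -0.04
```

Emit:
drive_tool --increments '[{"translation": [0, 0, -0.3], "yaw": 0.2}, {"translation": [0, 0.5, -0.3], "yaw": 0.5}, {"translation": [0, 1, -0.3], "yaw": 0.5}, {"translation": [0, 1.5, -0.3], "yaw": 0.5}, {"translation": [0, 2, -0.3], "yaw": 0.5}, {"translation": [0, 2.5, -0.3], "yaw": 0.5}, {"translation": [0.5, 2.5, -0.3], "yaw": 0.5}, {"translation": [0.5, 2.5, -0.3], "yaw": 0.5}, {"translation": [0.5, 2.5, -0.3], "yaw": 0.5}, {"translation": [0.5, 2.5, -0.3], "yaw": 0.5}]'

```text
time_s: 15.75
eef_pos: [0.5746, 0.2054, 0.0625]
tcp_rot: [0.002, 0.67, 0.742, -0.002]
contact_force: [-5.9, -6.2, 6.1]
gripper_width: 0.0065
```

```bash
python3 gap.py w6
```

```text
[0.5746 0.2054 0.0625] [-5.9 -6.2  6.1] 0.0064877534283818835
leg x= 0.5979 slope deg -0.0
fence x= 0.5984 slope deg 0.01
```

The leg is flush and parallel to the fence, and it presses lightly on the stop. I release and lift off.

Emit:
drive_tool --fingers 30 --increments '[{"translation": [0, 0, 0], "yaw": 0}, {"translation": [0, 0, 0], "yaw": 0}, {"translation": [0, 0, 0], "yaw": 0}, {"translation": [0, 0, 0], "yaw": 0}, {"translation": [0, 0, -6], "yaw": 0}, {"translation": [0, 0, -15], "yaw": 0}, {"translation": [0, 0, -28], "yaw": 0}, {"translation": [0, 0, -45], "yaw": 0}, {"translation": [0, 0, -65], "yaw": 0}, {"translation": [0, 0, -80], "yaw": 0}]'

```text
time_s: 17.05
eef_pos: [0.5751, 0.206, 0.1444]
tcp_rot: [0.002, 0.67, 0.742, -0.001]
contact_force: [-0.5, 0.2, -0.4]
gripper_width: 0.03
```

```bash
python3 - <<'E'
from h import *
o=observe(); print(o['eef_pos'],o['tcp_rot'],o['contact_force'].round(1),o['gripper_width'])
q=o['tcp_rot']; a=2*np.arctan2(q[2],q[1]); print('toolx',np.degrees(a))
X=np.array([np.cos(a),np.sin(a)]);Y=np.array([np.sin(a),-np.cos(a)])
d=np.array([.549,.2379])-o['eef_pos'][:2]; print(d@X,d@Y,'yaw',np.degrees(a)-6.28)
E
python3 gap.py w7
```

```text
[0.57512334 0.20597182 0.1444492 ] [ 0.00191567  0.67020215  0.7421753  -0.0011071 ] [-0.5  0.2 -0.4] 0.03004617933410537
toolx 95.83440874989262
0.034418321427754216 -0.022742394868062243 yaw 89.55440874989262
[0.5751 0.206  0.1444] [-0.5  0.2 -0.4] 0.03004617933410537
leg x= 0.5969 slope deg 0.1
fence x= 0.5973 slope deg -0.02
```

Emit:
drive_tool --increments '[{"translation": [4, -3, 0], "yaw": 7}, {"translation": [8, -6, 0], "yaw": 17}, {"translation": [12, -9, 0], "yaw": 27}, {"translation": [17, -12, 0], "yaw": 37}, {"translation": [22, -15, 0], "yaw": 47}, {"translation": [27, -18, 0], "yaw": 57}, {"translation": [31, -21, 0], "yaw": 67}, {"translation": [34.4, -22.7, 0], "yaw": 77}, {"translation": [34.4, -22.7, 0], "yaw": 87}, {"translation": [34.4, -22.7, 0], "yaw": 89.5}]'

```text
time_s: 18.35
eef_pos: [0.5498, 0.2383, 0.146]
tcp_rot: [0.002, 0.999, 0.054, 0.002]
contact_force: [0.0, -0.2, -0.3]
gripper_width: 0.03
```

```bash
python3 - <<'E'
from h import *
o=observe(); print(o['eef_pos'],o['tcp_rot'],o['contact_force'].round(1)); q=o['tcp_rot']; print('toolx',np.degrees(2*np.arctan2(q[2],q[1])))
s=take('top','t5'); a=s['color'][200:315,185:345,::-1]; cv2.imwrite('pics/c5.png',cv2.resize(a,None,fx=5,fy=5,interpolation=2))
take('side','s5'); a=load('s5')['color'][200:370,180:380,::-1]; cv2.imwrite('pics/s5c.png',cv2.resize(a,None,fx=4,fy=4,interpolation=2)[:600])
E
```

```text
[0.54978718 0.23825428 0.14599463] [0.00183915 0.99855499 0.05368453 0.00158806] [ 0.  -0.2 -0.3]
toolx 6.154771133416242
```

View pics/s5c.png

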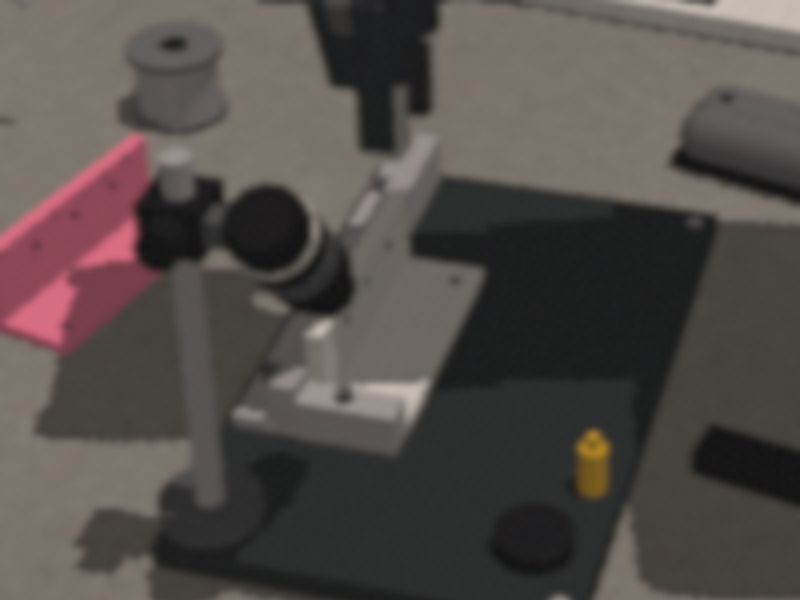

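The bracket sits along the fence and against the stop block (crop 300–480, 240–400), and the microscope is untouched. I descend into the inside angle.

Emit:
drive_tool --increments '[{"translation": [0, 0, 12], "yaw": 0}, {"translation": [0, 0, 30], "yaw": 0}, {"translation": [-1, 0, 48], "yaw": 0}, {"translation": [-1, 0, 64], "yaw": 0}, {"translation": [-1, 0, 78], "yaw": 0}, {"translation": [-1, 0, 90], "yaw": 0}, {"translation": [-1, 0, 98], "yaw": 0}, {"translation": [-1, 0, 103], "yaw": 0}, {"translation": [-1, 0, 105], "yaw": 0}, {"translation": [-1, 0, 105], "yaw": 0}]'

```text
time_s: 19.7
eef_pos: [0.5493, 0.2378, 0.0412]
tcp_rot: [0.002, 0.998, 0.055, 0.002]
contact_force: [0.2, 0.0, 1.1]
gripper_width: 0.0301
```

Emit:
drive_tool --increments '[{"translation": [1, 0, 0.5], "yaw": 0}, {"translation": [2, 0, 1], "yaw": 0}, {"translation": [3, 0, 1.5], "yaw": 0}, {"translation": [4, 0, 2], "yaw": 0}, {"translation": [5, 0, 2.5], "yaw": 0}, {"translation": [5.5, 0, 3], "yaw": 0}, {"translation": [6, 0, 3], "yaw": 0}, {"translation": [6, 0, 3], "yaw": 0}, {"translation": [6, 0, 3], "yaw": 0}, {"translation": [6, 0, 3], "yaw": 0}]'

```text
time_s: 20.95
eef_pos: [0.5552, 0.2384, 0.0381]
tcp_rot: [0.002, 0.998, 0.055, 0.002]
contact_force: [-0.8, -1.6, -1.3]
gripper_width: 0.0302
```

Emit:
drive_tool --increments '[{"translation": [0.3, 0, 0.5], "yaw": 0}, {"translation": [0.6, 0, 1], "yaw": 0}, {"translation": [0.9, 0, 1.5], "yaw": 0}, {"translation": [1.2, 0, 2], "yaw": 0}, {"translation": [1.5, 0, 2], "yaw": 0}, {"translation": [1.8, 0, 2], "yaw": 0}, {"translation": [2, 0, 2], "yaw": 0}, {"translation": [2, 0, 2], "yaw": 0}, {"translation": [2, 0, 2], "yaw": 0}, {"translation": [2, 0, 2], "yaw": 0}]'

```text
time_s: 22.2
eef_pos: [0.5553, 0.2384, 0.0376]
tcp_rot: [0.002, 0.998, 0.055, -0.0]
contact_force: [-14.0, -1.9, 23.5]
gripper_width: 0.0299
```

Emit:
drive_tool --increments '[{"translation": [1.4, 0, 0.9], "yaw": 0}, {"translation": [1.5, 0, 0.6], "yaw": 0}, {"translation": [1.7, 0, 0.5], "yaw": 0}, {"translation": [1.8, 0, 0.5], "yaw": 0}, {"translation": [1.8, 0, 0.6], "yaw": 0}, {"translation": [1.6, 0, 0.7], "yaw": 0}, {"translation": [1.4, 0, 0.7], "yaw": 0}, {"translation": [1.4, 0, 0.7], "yaw": 0}, {"translation": [1.4, 0, 0.7], "yaw": 0}, {"translation": [1.4, 0, 0.7], "yaw": 0}]'

```text
time_s: 23.45
eef_pos: [0.5556, 0.2385, 0.0377]
tcp_rot: [0.002, 0.998, 0.055, -0.001]
contact_force: [-8.6, -0.7, 13.2]
gripper_width: 0.03
```

```bash
python3 - <<'E'
from h import *
for i in range(3):
    w=take('wrist','w8'); o=observe(); print(o['time_s'],o['eef_pos'].round(4),o['contact_force'].round(1),np.abs(o['dq']).max().round(4))
take('top','t6'); take('side','s6')
a=cv2.resize(load('t6')['color'][190:310,185:345,::-1],(400,300),interpolation=2); b=cv2.resize(load('s6')['color'][210:345,200:380,::-1],(400,300),interpolation=2)
cv2.imwrite('pics/f.png',np.hstack([a,b])); cv2.imwrite('pics/w8s.png',w['color'][:,:,::-1])
E
```

```text
23.5 [0.5556 0.2385 0.0377] [-8.2 -1.4 14.1] 0.0015
23.55 [0.5556 0.2384 0.0377] [-8.1 -1.4 13.4] 0.0014
23.6 [0.5556 0.2384 0.0376] [-8.7 -2.  13.8] 0.002
```

View pics/f.png

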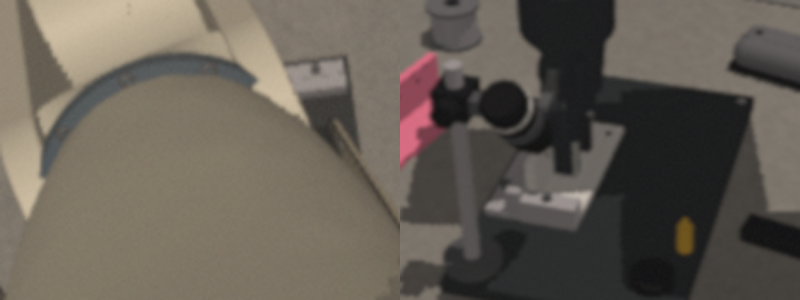

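View pics/w8s.png

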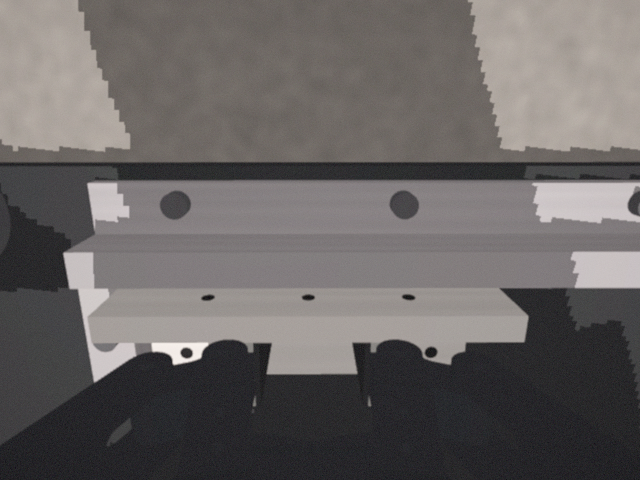

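The side crop shows the fingers in the inside angle and the bracket against the block. The wrist view shows the leg's outer face (rows 290–315) rising straight from the fence's top edge (row 290), with the leg's end at px x≈90. I check the gaps numerically in this view.

```bash
python3 - <<'E'
from h import *
s=load('w8'); P=pts(s); Z=P[...,2]; th=np.radians(6.28); R=np.array([[np.cos(th),-np.sin(th)],[np.sin(th),np.cos(th)]])
leg=((Z>.059)&(Z<.068)); leg[:300]=0; leg[350:]=0
us=range(110,510,10)
bk=ray(s,[(u,np.where(leg[:,u])[0].min()-.5) for u in us],.063)[:,:2]@R
fen=(Z>.041)&(Z<.047); fen[:230]=0; fen[300:]=0
fb=ray(s,[(u,np.where(fen[:,u])[0].min()-.5) for u in us],.044)[:,:2]@R
for n,w in(('legback',bk),('fenceback-12mm',fb-[.012,0])):
    p=np.polyfit(w[:,1],w[:,0],1); print(n,np.polyval(p,bk[:,1].mean()).round(4),np.degrees(np.arctan(-p[0])).round(2))
r=[np.where(leg[v])[0] for v in range(320,340,3)]
L=ray(s,[(q.min()-.5,v) for q,v in zip(r,range(320,340,3))],.063)[:,:2]@R; Rr=ray(s,[(q.max()+.5,v) for q,v in zip(r,range(320,340,3))],.063)[:,:2]@R
fl=ray(s,[(np.where(fen[v])[0].min()-.5,v) for v in range(254,286,4)],.044)[:,:2]@R
print('leg ends y',np.median(L[:,1]),np.median(Rr[:,1]),'fence end y-15mm',np.median(fl[:,1])-.015, 'leg top z',np.median(Z[leg]))
# stop block stopping face: top at .038, rows below leg
st=(Z>.0355)&(Z<.0405); 
for v in (300,310,345,355,365,375): 
    q=np.where(st[v,:200])[0]; print(v,q.min() if len(q) else None,q.max() if len(q) else None, ray(s,[(q.max()+.5,v)],.038)[:,:2]@R if len(q) else '')
E
```

```text
legback 0.5997 -0.03
fenceback-12mm 0.5985 0.01
leg ends y 0.23623383543204787 0.11633433023844755 fence end y-15mm 0.23634889268421744 leg top z 0.06280265751679423
300 80 104 [[0.59057049 0.24412625]]
310 82 93 [[0.5869067  0.24832794]]
345 88 138 [[0.57357633 0.23483884]]
355 90 135 [[0.56964475 0.23634508]]
365 91 119 [[0.56566303 0.24241627]]
375 93 104 [[0.56161849 0.24822988]]
```

The bracket is flush (0.0° to the fence), its end is within 0.1 mm of the stop, and its underside is down. I trim the forces towards 10 N each and let it settle.

Emit:
drive_tool --increments '[{"translation": [1.2, 0, 0.7], "yaw": 0}, {"translation": [1.35, 0, 0.6], "yaw": 0}, {"translation": [1.35, 0, 0.6], "yaw": 0}, {"translation": [1.35, 0, 0.6], "yaw": 0}, {"translation": [1.35, 0, 0.6], "yaw": 0}, {"translation": [1.35, 0, 0.6], "yaw": 0}, {"translation": [1.35, 0, 0.6], "yaw": 0}, {"translation": [1.35, 0, 0.6], "yaw": 0}, {"translation": [1.35, 0, 0.6], "yaw": 0}, {"translation": [1.35, 0, 0.6], "yaw": 0}]'

```text
time_s: 24.95
eef_pos: [0.5556, 0.2385, 0.0377]
tcp_rot: [0.002, 0.998, 0.055, -0.002]
contact_force: [-9.1, -2.0, 13.0]
gripper_width: 0.03
```

```bash
python3 - <<'E'
from h import *
for i in range(4):
    s=take('side','s7'); o=observe(); print(o['time_s'],o['eef_pos'].round(4),o['contact_force'].round(1))
P=pts(s); m=(P[...,0]>.58)&(P[...,0]<.72)&(P[...,1]>-.39)&(P[...,1]<-.13)&(P[...,2]>.06)&(P[...,2]<.19); Q=P[m]
p=np.polyfit(Q[:,2],Q[:,0],1); print('screen deg',90+np.degrees(np.arctan(p[0])),m.sum())
E
```

```text
25.0 [0.5556 0.2385 0.0377] [-8.9 -0.8 12.8]
25.05 [0.5556 0.2385 0.0377] [-9.5 -1.2 12.4]
25.1 [0.5556 0.2385 0.0377] [-8.5 -1.  12.6]
25.15 [0.5556 0.2384 0.0377] [-8.8 -0.3 13.1]
screen deg 105.06186485394129 2129
```

One more small trim.

Emit:
drive_tool --increments '[{"translation": [1.4, 0, 0.5], "yaw": 0}, {"translation": [1.5, 0, 0.4], "yaw": 0}, {"translation": [1.5, 0, 0.4], "yaw": 0}, {"translation": [1.5, 0, 0.4], "yaw": 0}, {"translation": [1.5, 0, 0.4], "yaw": 0}, {"translation": [1.5, 0, 0.4], "yaw": 0}, {"translation": [1.5, 0, 0.4], "yaw": 0}, {"translation": [1.5, 0, 0.4], "yaw": 0}, {"translation": [1.5, 0, 0.4], "yaw": 0}, {"translation": [1.5, 0, 0.4], "yaw": 0}]'

```text
time_s: 26.4
eef_pos: [0.5556, 0.2385, 0.0377]
tcp_rot: [0.003, 0.998, 0.055, -0.004]
contact_force: [-9.2, -1.1, 11.1]
gripper_width: 0.0299
```

```bash
python3 -c "
from bench import *
o=observe(); print(o['contact_force'],o['dq'].round(4)); print(sign_off())"
```

```text
[-9.17403022 -1.11751808 11.08318912] [-0.0011  0.     -0.0007 -0.0013 -0.0011  0.0003]
the job is handed in; nothing more can be done
None
```

I raised the screen and then seated the bracket in the corner. The job was handed in at about 26 s of the 64 s, with the fingers still pressing and the arm practically still.

- **Screen:** I pushed it up by its free edge, and it stayed where I left it. The side view fitted 105.2° just afterwards and 105.1° near the end.
- **Bracket position:** I gripped the upright leg, straightened the bracket and slid it against the stop block and fence. In the last wrist picture it was parallel to the fence within 0.05°, and its end was about 0.1 mm from the stop.
- **Push:** At hand-in the wrist force was about 9.2 N towards the fence and 11.1 N down, with about 1 N towards the stop.
- **Checks that disagreed:**
  - The last wrist view put the back of the leg about 1 mm inside the fence face. Earlier views put it 0.5 mm short, so that is within the camera's 2 mm calibration.
  - The top and side cameras differed by about 6 mm in where the screen stands, but agreed on its angle before the last nudge (both 102.6°).
- **Other things:** In the pictures I viewed, the microscope, lens cap and standoff looked untouched, and no unexpected force showed. I did not measure their positions again, nor those of the other objects.

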